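# Re-arm the over-temperature cut-out

## Robot

A 6-joint arm with a two-finger parallel gripper is mounted at the origin on the work surface; the furniture and walls round the work are solid. World frame = base frame: x ahead of the robot, y to its left, z up, the work surface at z = 0. Lengths are in m, angles in rad, forces in N, time in s.
With the tool pointing down it reaches from about 0.25 to 0.775 m from the base axis. Payload 4 kg.
Tool frame: the origin (TCP) lies at the very end of the fingers, on their centre line; the grasp point (between the pads) lies 19 mm behind it; z points along the fingers, y is the line along which they close (so a half turn about z gives the same grasp; the last joint's range is limited). The gripper opens to 94 mm and grips with 3 to 60 N. Pads are 16 mm wide; open, the fingers measure 119 mm over their backs; the gripper's body (75 mm by 177 mm) begins 78 mm behind the grasp point.
Start: joints at [-1.245, 0.087, 1.371, -0, 1.684, -0.103], TCP at [0.229, -0.5, 0.206] pointing down, gripper open.
Joint ranges: [-3.1, 3.1], [-0.76, 2.03], [0.27, 2.55], [-1.08, 4.22], [0.17, 2.65], [-2.57, 2.57]. Speed limits (rad/s): [2.79, 2.79, 3.14, 3.14, 3.14, 3.14].

## Interface

Orientations are given as [roll, pitch, yaw] about the fixed x, y, z axes, in that order (R = Rz(yaw) Ry(pitch) Rx(roll)).
In Python, from bench import robot gives the robot as it stands. The module is installed in compiled form; this text tells all that it offers.
- The arm moves only by the tool move_arm, never from a script. Its argument "deltas" is one flat list of numbers, 7 for each row, row after row: the turn, a rotation vector about the tool's x, y, z in rad, then the shift along the tool's x, y, z in cm, then the closure, from -1 (fully open) to 1 (shut). A call has 1 to 8 rows; each row is the pose to reach, as a shift and turn from the pose commanded when the call began, along the tool's axes at that moment; what a row does not reach only later rows make up. A row lasts 1/10 s, in which the tool goes at most 50 mm and 8.59 degrees, less where a joint would pass 70% of its speed; a pose out of reach is approached as far as the arm can. A call with a gripper value outside its range is refused whole. The fingers move at their own pace and stop on an object; the grip force is fixed at half the most. Time passes only in rows, so rows that repeat a pose let the fingers close. It gives the time, the measured TCP pose, the force, the opening and the grip force at its end, in the units of the state.
- robot.get_obs(): the state, without advancing time (a new reading comes with each control period).
- robot.snapshot(name): name is "scene" or "top"; returns a dict with "image" (384x512x3 uint8, red, green, blue), "depth" (384x512 float32, m along the optical axis (not along the pixel's ray), 0 where there is no reading), "fov_y" (degrees; the focal length in pixels is half the picture's height over the tangent of half this angle, whatever the lens; pixels are square), "cx", "cy" (the principal point, pixels), "D" ([k1, k2, p1, p2, k3] as OpenCV has them; the pictures are not rectified), "origin" and "orientation" of the camera in the world. Camera axes: x right, y up, looking along -z (the intrinsics and any distortion apply to the point x, -y, -z); pixel columns grow to the right and rows downward; lengths in m; the calibration is good to about 2 mm. A picture is of the moment at which its call begins.
- robot.close_job(): hands the job in; it is judged then, once.
The state is a dict: "time": time; "joint_positions": joint angles; "qvel": joint speeds; "joint_torque": joint torques, N m; "tool_pos": TCP position; "ee_rot": TCP orientation; "wrist_force": force on the tool from outside, world axes, zero at the start; "wrist_torque": the same for the moment, N m; "width": finger opening in m; "finger_force": force on a finger pad.
Only numpy, scipy, OpenCV 4.12 (cv2) and the standard library are available. Lean on these libraries where they do the work, as an engineer would, in place of code of your own. Each camera call takes 0.05 s, during which the arm holds its last target. There are 200 camera calls.

## Task

Re-arm the tripped cut-out unit: pull the black sliding cover with the yellow tab all the way up off the reset port, then pick up the orange-handled screwdriver, reach its shaft through the port and push the recessed red button fully in. Finish while still gripping the screwdriver off the worktop and holding the button in with it, with the cover left up; leave the glassware, vial and weighing boat where they stand.

Things in the scene. Friction and masses are not known exactly. Their poses are not given: they have to be found in the camera images.
- cutout: Cut-out unit: fixed box, white front, grey body, 130 mm wide (y), 90 mm deep (x), 100 mm high, on the worktop. Origin under its centre; x points from the front to the back, z up; the front faces roughly to the robot's right. On the front, a round black set knob stands out 7 mm, 44 mm to the -y side of the port; the cover's two steel rails stand out 6 mm, 17 to 22 mm either side of the port.
- port (a point): Mouth of the reset port: centre of a round hole, 16 mm across, in the unit's upright front face, 60 mm above the worktop, mid-width, hidden by the cover at first. x points level straight into the hole, y along the face, z up. The bore is 20 mm long; behind it is the flat red button, 22 mm across, its face 24 mm inside the mouth.
- cover (a joint): Travel of the black sliding cover in front of the port: 0 = down, hole covered; 0.035 m = fully up, hole wholly clear. It slides straight up; friction of about 3 N holds it wherever it is left.
- tab (a point): Centre of the yellow pull tab at the top of the cover, to be pinched from above: 24 mm wide along its y (along the face), 10 mm thick along its x (into the box), 35 mm high along z. With the cover down its centre is 122 mm above the worktop and its lower edge 5 mm above the top of the box; it moves up with the cover. It stands over the line of the front face, 2.5 mm before it.
- button (a joint): Travel of the red reset button, along the x axis of port: 0 = out, 0.006 m = fully in. A spring resists with 1.8 N at first and 5.4 N fully in, and returns it when let go.
- handle (a point): Centre of the ribbed orange handle of the loose screwdriver (about 60 g, 192 mm long), which lies on the worktop: handle 86 mm long, 24 mm wide and 24 mm high, its centre 12 mm above the underside. y runs along the screwdriver toward the butt end, so the shaft points along -y; z up as it lies.
- tip (a point): End of the screwdriver's steel shaft, 149 mm from the handle's centre along the screwdriver's -y and 0.5 mm lower. The shaft is straight, 4 to 5 mm thick, and stands 106 mm out of the handle.
- screwdriver: The screwdriver as a whole; origin on its underside, halfway along its length, 53 mm from the handle's centre toward the tip; same axes as handle.
- petri: Clear dish, 63 mm across, 16 mm high; a bystander. Origin at the centre of its underside.
- weigh_boat: White square weighing boat, 50 mm wide, 15 mm high; a bystander. Origin at the centre of its underside.
- vial: Clear vial with a white cap, 27 mm across, 60 mm high; a bystander. Origin at the centre of its underside.
- beaker: Glass beaker, 53 mm across, 71 mm high; a bystander. Origin at the centre of its underside.

How it is judged:
On the way, in this order (a step that is already met when the one before it is completed fails the run):
1. the cover is pulled up off the port while the button is still out (value of joint cover above 0.028 m and value of joint button below 0.002 m), for 0.2 s.
2. the screwdriver's tip, through the port, holds the button fully in (value of joint button above 0.005 m and contact force between screwdriver and button above 1.5 N and x of tip in the frame of port above 0.022 m and value of joint cover above 0.028 m), for 0.5 s.
At the end, for the whole second after the job is handed in: The button is fully in (travel over 5 of 6 mm), pressed by the screwdriver (over 1.5 N) whose tip is more than 22 mm inside the port; the fingers still grip the screwdriver, its handle's centre over 35 mm above the worktop; the cover is still up (over 28 of 35 mm) (all of step 2 and contact force between the fingers and screwdriver above 1 N and height (world z) of handle above 0.035 m); the arm keeps its last pose, push and grip.
It fails at once if a bystander (dish, weighing boat, vial or beaker) is moved more than 30 mm or tipped over (distance of any of petri, weigh_boat, vial, beaker from where it was at the start of the episode above 0.03 m or angle between any of petri, weigh_boat, vial, beaker's own z axis and vertical above 0.5 rad).
It also fails if it takes over 64 s, if anything falls off the work surface, if the arm or the gripper's body presses on something with over 40 N, if the wrist force passes 120 N, or if a joint passes its speed limit or range.

## Working session

There is one attempt and no reset: what is moved stays moved. The work goes in short steps, Python scripts to look and compute and a tool call to move; the robot and the scene stay as the last step left them, time stands still between calls to the robot, and variables do not carry over. Pictures are saved under pics/ and viewed, at most 10 in all, crops included, and the job is handed in when it is done.

Besides the shell and the picture viewer there is one more tool, called after "Request:" as a command line: name --argument value ..., lists and objects as JSON in quotes. move_arm: Moves the arm, as the interface text tells. Its arguments: {"type":"object","properties":{"deltas":{"type":"array","items":{"type":"number"}}},"required":["deltas"]}

```bash
mkdir -p pics
cat > h.py <<'E'
import numpy as np, cv2
from scipy.spatial.transform import Rotation as R
from bench import robot
def rot(o):
    o=np.array(o,float)
    return o if o.shape==(3,3) else R.from_euler('xyz',o).as_matrix() if o.size==3 else R.from_quat(o).as_matrix()
def K(s):
    f=192/np.tan(np.radians(s['fov_y'])/2); return np.array([[f,0,s['cx']],[0,f,s['cy']],[0,0,1.]])
def rays(s,uv):
    p=cv2.undistortPoints(np.array(uv,float).reshape(-1,1,2),K(s),np.array(s['D'],float)).reshape(-1,2)
    return np.c_[p[:,0],-p[:,1],-np.ones(len(p))]@rot(s['orientation']).T   # unit depth rays
def onz(s,uv,z):
    d=rays(s,uv); o=np.array(s['origin']); return o+d*((z-o[2])/d[:,2])[:,None]
def pts(s,uv):
    uv=np.array(uv); dep=s['depth'][uv[:,1].astype(int),uv[:,0].astype(int)]
    return np.array(s['origin'])+rays(s,uv)*dep[:,None]
def mask(s,lo,hi):
    return cv2.inRange(cv2.cvtColor(s['image'],cv2.COLOR_RGB2HSV),lo,hi)
def save(s,n): cv2.imwrite(f'pics/{n}.png',s['image'][...,::-1])
E
python3 - <<'E'
from h import *
for n in('scene','top'):
    s=robot.snapshot(n); save(s,n+'0'); print(n,s['fov_y'],s['cx'],s['cy'],s['D'],s['origin'],s['orientation'])
print(robot.get_obs())
E
```

```text
scene 54.82141844235238 259.2058203803755 188.27818357795252 [-0.10824205  0.          0.          0.          0.        ] [0.56341586 0.86735795 0.50119141] [ 1.08595516 -0.00337982  3.00011912]
top 42.89681181271975 248.28283268609746 189.5475495157452 [-0.12822579  0.          0.          0.          0.        ] [0.19730794 0.10876015 1.52375745] [ 0.16618777  0.00528068 -1.54575347]
{'time': 0.1, 'joint_positions': array([-1.24507906e+00,  8.78742438e-02,  1.37211097e+00, -8.45084520e-06,
        1.68360020e+00, -1.03118666e-01]), 'qvel': array([ 0.00018644, -0.0001557 , -0.00454985,  0.00117618,  0.00032255,
       -0.00018824]), 'joint_torque': array([ 2.11658749e-03, -3.41249621e+01, -3.03302801e+01,  7.19340867e-02,
        3.03840393e-02, -1.09975726e-04]), 'tool_pos': array([ 0.22851942, -0.49972789,  0.20442099]), 'ee_rot': array([-3.13960961e+00, -1.96773089e-04,  4.28834798e-01]), 'wrist_force': array([ 1.00568053, -0.47188068, -0.19922778]), 'wrist_torque': array([0.02161706, 0.02712461, 0.02145546]), 'finger_force': 0.0, 'width': 0.09391099512091629}
```

View pics/scene0.png

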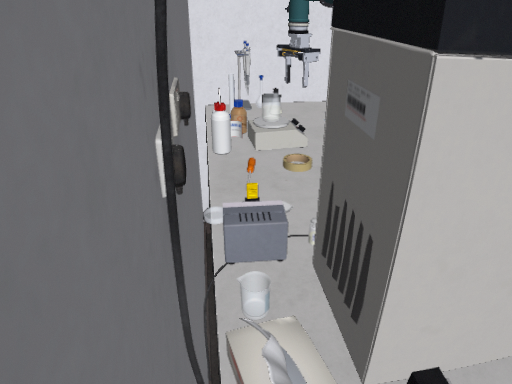

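View pics/top0.png

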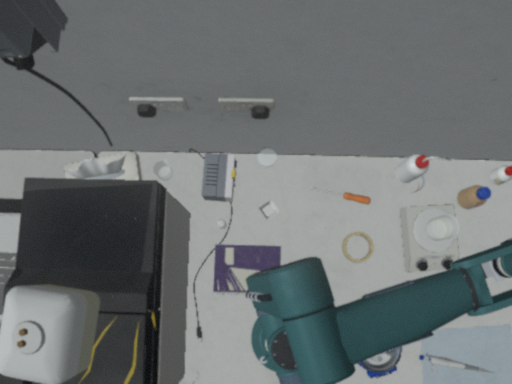

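The scene view shows the unit at about (255,235), its yellow tab at (252,191) and the orange handle at (252,165). In the top view the unit is at (217,177), the tab at (234,173) and the handle at (356,197), with the shaft to the left reaching (313,189). The beaker is at (163,170), dish at (267,158), boat at (270,209) and vial at (222,224).

Run:
```python
from h import *
S={n:robot.snapshot(n) for n in('scene','top')}
t=S['top'];s=S['scene']
def tri(a,b):
    d1=rays(t,[a])[0];d2=rays(s,[b])[0];o1=np.array(t['origin']);o2=np.array(s['origin'])
    A=np.c_[d1,-d2];k=np.linalg.lstsq(A,o2-o1,rcond=None)[0]
    p,q=o1+k[0]*d1,o2+k[1]*d2;return (p+q)/2,np.linalg.norm(p-q)
def blobs(s,lo,hi,m=12):
    n,l,st,c=cv2.connectedComponentsWithStats(mask(s,lo,hi))
    return [(st[i].tolist(),c[i].round(1).tolist()) for i in range(1,n) if st[i][4]>m]
for n in S:
    print(n,'yellow',blobs(S[n],(23,150,120),(33,255,255)));print(n,'orange',blobs(S[n],(5,170,120),(16,255,255)))
# top orange axis
m=mask(t,(5,170,100),(16,255,255));m[:, :335]=0;m[:,380:]=0
ys,xs=np.nonzero(m);P=onz(t,np.c_[xs,ys],0.014);c=P.mean(0);u,_,v=np.linalg.svd(P-c)
print('handle',c,v[0],np.ptp((P-c)@v[0]),np.ptp((P-c)@v[1]))
# unit top from depth
ys,xs=np.mgrid[140:210,190:245];uv=np.c_[xs.ravel(),ys.ravel()];P=pts(t,uv)
q=(P[:,2]>.09)&(P[:,2]<.108);r=cv2.minAreaRect(P[q][:,:2].astype(np.float32));print('unit',r,cv2.boxPoints(r),P[q].mean(0))
for nme,a,z in(('beaker',(163,170),.07),('dish',(267,158),.01),('boat',(270,209),.01),('vial',(222,224),.06),('tip',(313,189),.01)):
    print(nme,onz(t,[a],z)[0])
for nme,n,a in(('yellowtop','top',(234,173)),('yellowsc','scene',(252,190))):print(nme,pts(S[n],[a]))
# obstacle heights
for a in((174,230),(150,110),(246,110),(300,140),(120,160),(300,170)):print(a,pts(t,[a])[0])
for n,b in(('top',(200,140,380,220)),('scene',(190,140,330,270))):
    x0,y0,x1,y1=b;im=S[n]['image'][y0:y1,x0:x1,::-1];cv2.imwrite(f'pics/c_{n}.png',cv2.resize(im,None,fx=4,fy=4,interpolation=cv2.INTER_CUBIC))
```

```text
scene yellow [([247, 183, 11, 16, 172], [251.9, 190.4])]
scene orange [([247, 158, 8, 15, 81], [250.7, 164.6])]
top yellow []
top orange []Traceback (most recent call last):
  File "<stdin>", line 15, in <module>
  File "h.py", line 13, in onz
    d=rays(s,uv); o=np.array(s['origin']); return o+d*((z-o[2])/d[:,2])[:,None]
  File "h.py", line 10, in rays
    p=cv2.undistortPoints(np.array(uv,float).reshape(-1,1,2),K(s),np.array(s['D'],float)).reshape(-1,2)
      ~~~~~~~~~~~~~~~~~~~^^^^^^^^^^^^^^^^^^^^^^^^^^^^^^^^^^^^^^^^^^^^^^^^^^^^^^^^^^^^^^^^
cv2.error: OpenCV(4.12.0) /io/opencv/modules/calib3d/src/undistort.dispatch.cpp:347: error: (-215:Assertion failed) CV_IS_MAT(_src) && CV_IS_MAT(_dst) && (_src->rows == 1 || _src->cols == 1) && (_dst->rows == 1 || _dst->cols == 1) && _src->cols + _src->rows - 1 == _dst->rows + _dst->cols - 1 && (CV_MAT_TYPE(_src->type) == CV_32FC2 || CV_MAT_TYPE(_src->type) == CV_64FC2) && (CV_MAT_TYPE(_dst->type) == CV_32FC2 || CV_MAT_TYPE(_dst->type) == CV_64FC2) in function 'cvUndistortPointsInternal'
```

```bash
cat > m1.py <<'E'
from h import *
S={n:robot.snapshot(n) for n in('scene','top')}
t=S['top'];s=S['scene']
hsv=cv2.cvtColor(t['image'],cv2.COLOR_RGB2HSV);print(hsv[197,356],hsv[173,234])
m=mask(t,(3,120,90),(22,255,255));m[:,:335]=0;m[:,380:]=0;m[:185]=0;m[210:]=0
ys,xs=np.nonzero(m);P=onz(t,np.c_[xs,ys],0.014);c=P.mean(0);u,_,v=np.linalg.svd(P-c,full_matrices=False)
print('handle',len(xs),c,v[0],np.ptp((P-c)@v[0]),np.ptp((P-c)@v[1]))
ys,xs=np.mgrid[140:210,190:245];uv=np.c_[xs.ravel(),ys.ravel()];P=pts(t,uv)
q=(P[:,2]>.09)&(P[:,2]<.108);r=cv2.minAreaRect(P[q][:,:2].astype(np.float32));print('unit',r,cv2.boxPoints(r),P[q].mean(0))
m=mask(t,(20,100,90),(35,255,255));m[:,:225]=0;m[:,242:]=0;m[:160]=0;m[185:]=0
ys,xs=np.nonzero(m);print('yel top',len(xs),xs.mean(),ys.mean(),onz(t,[(xs.mean(),ys.mean())],.138),pts(t,np.c_[xs,ys]).mean(0))
m=mask(s,(23,150,120),(33,255,255));ys,xs=np.nonzero(m);print('yel sc',pts(s,np.c_[xs,ys]).mean(0),np.ptp(pts(s,np.c_[xs,ys]),axis=0))
for nme,a,z in(('beaker',(163,170),.07),('dish',(267,158),.01),('boat',(270,209),.01),('vial',(222,224),.06),('tip',(313,189),.01)):
    print(nme,onz(t,[a],z)[0])
for a in((174,230),(150,110),(246,110),(300,140),(300,160),(300,170)):print(a,pts(t,[a])[0])
for n,b in(('top',(200,140,380,220)),('scene',(190,140,330,270))):
    x0,y0,x1,y1=b;im=S[n]['image'][y0:y1,x0:x1,::-1];cv2.imwrite(f'pics/c_{n}.png',cv2.resize(im,None,fx=4,fy=4,interpolation=cv2.INTER_CUBIC))
E
python3 m1.py
```

```text
[ 12 155 173] [ 25 140 160]
handle 138 [ 0.43216861 -0.21792826  0.014     ] [0.18962161 0.98185724 0.        ] 0.08046918127165226 0.01875753969823344
unit ((0.47863009572029114, 0.21174515783786774), (0.09597794711589813, 0.1313749998807907), 87.25485229492188) [[0.41071963 0.16695726]
 [0.54194385 0.16066524]
 [0.54654056 0.25653306]
 [0.41531634 0.26282507]] [0.47754648 0.21400845 0.09970502]
yel top 21 233.04761904761904 173.33333333333334 [[0.47597089 0.16714313 0.138     ]] [0.47513122 0.16696606 0.14219673]
yel sc [0.47887279 0.17157543 0.12676129] [0.02209334 0.01187878 0.03483782]
beaker [0.49507936 0.38428849 0.07      ]
dish [0.55396664 0.06620963 0.01      ]
boat [0.39104619 0.05381605 0.01      ]
vial [0.33569927 0.19897476 0.06      ]
tip [ 0.45760611 -0.08040573  0.01      ]
(174, 230) [0.29320023 0.30165369 0.31850086]
(150, 110) [0.60301639 0.38095571 0.31695626]
(246, 110) [0.62043098 0.13201427 0.2794308 ]
(300, 140) [ 0.62932423 -0.04319527 -0.03902024]
(300, 160) [ 0.55458728 -0.0406686  -0.00937282]
(300, 170) [ 0.51923029 -0.03972498  0.00237503]
```

View pics/c_top.png

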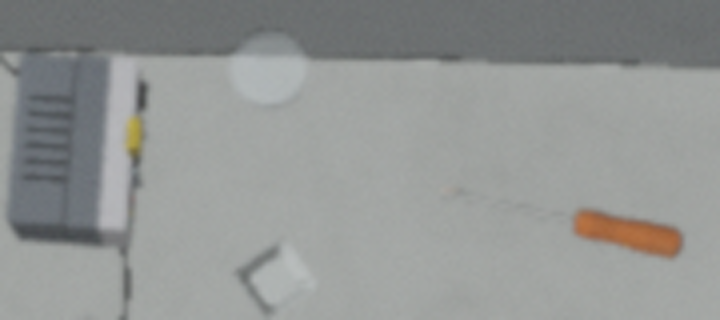

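View pics/c_scene.png

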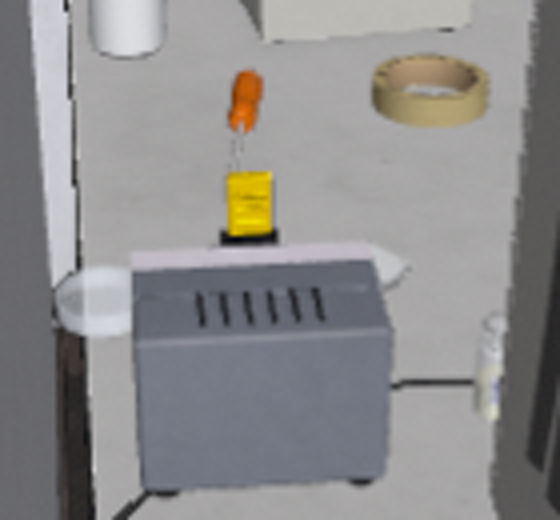

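The top crop shows the white front edge facing −y, with the tab at its middle and the knob on the +x side. The screwdriver already points roughly at the port. The scene crop confirms the tab is clear above the box, so I'll approach it by pinching along the port's x.

```bash
cat > go.py <<'E'
import sys
from h import *
# usage: go.py x y z yaw  -> rotvec and shift (cm) in tool axes, tool down
x,y,z,w=map(float,sys.argv[1:5]); o=robot.get_obs(); Rc=rot(o['ee_rot'])
Rt=rot([np.pi,0,w]); print('rv',R.from_matrix(Rc.T@Rt).as_rotvec().round(3),'cm',(Rc.T@(np.array([x,y,z])-o['tool_pos'])*100).round(2))
print('pos',o['tool_pos'].round(4),'rpy',o['ee_rot'].round(3),'w',o['width'],o['finger_force'],'F',o['wrist_force'].round(1),'t',o['time'],o['joint_positions'].round(2))
E
python3 go.py .4775 .167 .25 -.048
python3 - <<'E'
from h import *
t=robot.snapshot('top')
# front-edge yaw: rightmost bright (white front strip) pixels per row at z=.1
g=cv2.cvtColor(t['image'],cv2.COLOR_RGB2HSV)
ys,xs=np.mgrid[150:202,200:245];P=pts(t,np.c_[xs.ravel(),ys.ravel()])
q=np.abs(P[:,2]-.1)<.006;Q=onz(t,np.c_[xs.ravel(),ys.ravel()][q],.1);
y=np.c_[xs.ravel(),ys.ravel()][q][:,1]
for name,f in(('front',np.argmin),('back',np.argmax)):
    E=np.array([Q[y==r][f(Q[y==r][:,1])] for r in np.unique(y)])
    E=E[3:-3]
    for _ in range(3):
        p=np.polyfit(E[:,0],E[:,1],1);e=E[:,1]-np.polyval(p,E[:,0]);E=E[np.abs(e)<max(.002,1.5*e.std())]
    print(name,p,'y at .4775',np.polyval(p,.4775),len(E),Q[:,0].min(),Q[:,0].max())
E
```

```text
rv [-0.001  0.     0.477] cm [ 50.37 -50.32  -4.45]
pos [ 0.2286 -0.5001  0.2051] rpy [-3.141 -0.     0.429] w 0.09399462731028552 0.0 F [ 0.4 -0.6  0.7] t 0.3 [-1.25  0.09  1.37 -0.    1.68 -0.1 ]
front [-0.04445822  0.19245253] y at .4775 0.17122373508353134 25 0.4118604574120359 0.5442003338988285
back [-0.03792135  0.27552053] y at .4775 0.2574130833020599 37 0.4118604574120359 0.5442003338988285
```

Request:
move_arm --deltas '[0,0,0.07,6,-6,-4.5,-1,0,0,0.14,12,-12,-4.5,-1,0,0,0.21,18,-18,-4.5,-1,0,0,0.28,24,-24,-4.5,-1,0,0,0.34,30,-30,-4.5,-1,0,0,0.4,36,-36,-4.5,-1,0,0,0.47,42,-42,-4.5,-1,0,0,0.47,46,-46,-4.5,-1]'

```text
time: 1.15
tool_pos: [0.3661, -0.1299, 0.2478]
ee_rot: [3.141, -0.001, -0.043]
wrist_force: [0.7, 0.5, 0.5]
width: 0.0938
finger_force: 0.0
```

```bash
python3 go.py .478 .168 .25 -.043
```

```text
rv [ 0.001 -0.001  0.   ] cm [  9.9  -30.24  -0.22]
pos [ 0.3661 -0.1299  0.2478] rpy [ 3.141e+00 -1.000e-03 -4.300e-02] w 0.09380945350860302 0.0 F [0.7 0.5 0.5] t 1.15 [-0.49 -0.28  1.63 -0.    1.8   1.13]
```

Request:
move_arm --deltas '[0,0,0,1.6,-5,0,-1,0,0,0,3.2,-10,0,-1,0,0,0,4.8,-15,0,-1,0,0,0,6.4,-20,0,-1,0,0,0,8,-25,0,-1,0,0,0,9.9,-30.2,0,-1,0,0,0,9.9,-30.2,0,-1,0,0,0,9.9,-30.2,0,-1]'

```text
time: 1.95
tool_pos: [0.4774, 0.1676, 0.2467]
ee_rot: [3.141, 0.001, -0.038]
wrist_force: [0.1, -0.5, -0.1]
width: 0.0942
finger_force: 0.0
```

```bash
python3 go.py .478 .168 .113 -.043
python3 - <<'E'
from h import *
for n in('scene','top'): s=robot.snapshot(n); save(s,n+'1')
s=robot.snapshot('scene');a=s['image'][110:210,200:310,::-1];cv2.imwrite('pics/c1.png',cv2.resize(a,None,fx=5,fy=5))
E
```

```text
rv [0.001 0.001 0.005] cm [ 0.08 -0.05 13.37]
pos [0.4774 0.1676 0.2467] rpy [ 3.141e+00  1.000e-03 -3.800e-02] w 0.09422250109595666 0.0 F [ 0.1 -0.5 -0.1] t 1.95 [ 0.23 -0.01  1.39 -0.    1.76  1.83]
```

View pics/scene1.png

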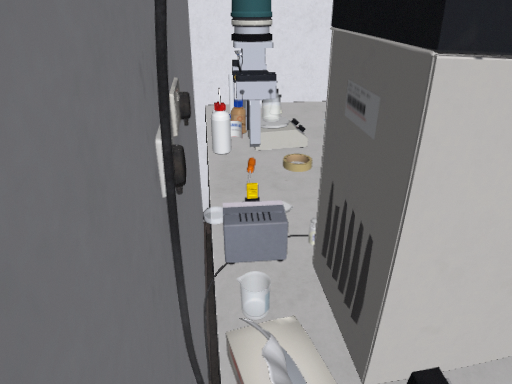

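The gripper (fingers at about (255,120)) stands over the tab at (252,191), with clear space around it. I'll descend.

Request:
move_arm --deltas '[0,0,0,0.1,0,4,-1,0,0,0,0.1,0,8,-1,0,0,0,0.1,0,11,-1,0,0,0,0.1,0,12.5,-1,0,0,0,0.1,0,13.3,-1,0,0,0,0.1,0,13.3,-1]'

```text
time: 2.7
tool_pos: [0.4777, 0.1643, 0.1139]
ee_rot: [3.141, 0.001, -0.043]
wrist_force: [0.7, -0.2, 0.3]
width: 0.0942
finger_force: 0.0
```

Request:
move_arm --deltas '[0,0,0,0,0,0,1,0,0,0,0,0,0,1,0,0,0,0,0,0,1,0,0,0,0,0,0,1,0,0,0,0,0,0,1,0,0,0,0,0,0,1,0,0,0,0,0,0,1,0,0,0,0,0,0,1]'

```text
time: 3.5
tool_pos: [0.4783, 0.1659, 0.1144]
ee_rot: [3.141, 0.0, -0.041]
wrist_force: [0.1, 0.9, -0.1]
width: 0.0338
finger_force: 0.0
```

Request:
move_arm --deltas '[0,0,0,0,0,0,1,0,0,0,0,0,0,1,0,0,0,0,0,0,1,0,0,0,0,0,0,1,0,0,0,0,0,0,1,0,0,0,0,0,0,1]'

```text
time: 4.1
tool_pos: [0.4783, 0.1662, 0.1144]
ee_rot: [-3.141, -0.0, -0.041]
wrist_force: [-0.1, 1.5, -0.8]
width: 0.0097
finger_force: 30.0
```

Request:
move_arm --deltas '[0,0,0,0,0,-0.6,1,0,0,0,0,0,-1.2,1,0,0,0,0,0,-1.8,1,0,0,0,0,0,-2.4,1,0,0,0,0,0,-3,1,0,0,0,0,0,-3.5,1,0,0,0,0,0,-3.6,1,0,0,0,0,0,-3.6,1]'

```text
time: 4.9
tool_pos: [0.478, 0.1661, 0.1466]
ee_rot: [-3.142, 0.003, -0.041]
wrist_force: [6.6, 5.7, -18.1]
width: 0.0096
finger_force: 30.0
```

```bash
python3 - <<'E'
from h import *
s=robot.snapshot('scene');t=robot.snapshot('top');save(t,'t2')
m=mask(s,(23,150,120),(33,255,255));ys,xs=np.nonzero(m);print(len(xs),xs.min(),xs.max(),ys.min(),ys.max(),pts(s,np.c_[xs,ys]).mean(0))
E
python3 go.py .478 .166 .15 -.043
```

```text
29 247 257 170 185 [0.48454729 0.17115586 0.15082737]
rv [0.    0.003 0.002] cm [-0.    0.01 -0.34]
pos [0.478  0.1661 0.1466] rpy [ 3.142e+00  3.000e-03 -4.100e-02] w 0.009877458357318738 29.98757243156433 F [  6.1   5.1 -18. ] t 5.0 [0.22 0.01 1.57 0.   1.57 1.83]
```

Request:
move_arm --deltas '[0,0,0,0,0,-0.2,1,0,0,0,0,0,-0.4,1,0,0,0,0,0,-0.4,1,0,0,0,0,0,-0.4,1]'

```text
time: 5.4
tool_pos: [0.4776, 0.1661, 0.147]
ee_rot: [3.141, 0.006, -0.041]
wrist_force: [10.0, 5.5, -30.0]
width: 0.01
finger_force: 30.0
```

Request:
move_arm --deltas '[0,0,0,0,0,0.3,1,0,0,0,0,0,0.5,1,0,0,0,0,0,0.5,-1,0,0,0,0,0,0.5,-1,0,0,0,0,0,0.5,-1,0,0,0,0,0,0.5,-1,0,0,0,0,0,0.5,-1,0,0,0,0,0,0.5,-1]'

```text
time: 6.2
tool_pos: [0.4784, 0.1657, 0.1498]
ee_rot: [3.141, -0.001, -0.041]
wrist_force: [-0.0, -0.5, -0.2]
width: 0.0545
finger_force: 0.0
```

```bash
python3 go.py .478 .16 .26 -.043
```

```text
rv [ 0.    -0.001  0.002] cm [-1.000e-02  5.800e-01 -1.102e+01]
pos [0.4784 0.1657 0.1498] rpy [ 3.141e+00 -1.000e-03 -4.100e-02] w 0.054457721609961846 0.0 F [-0.  -0.5 -0.2] t 6.2 [ 0.22  0.01  1.56 -0.    1.57  1.83]
```

Request:
move_arm --deltas '[0,0,0,0,0,0,-1,0,0,0,0,0,-3,-1,0,0,0,0,0,-6,-1,0,0,0,0,0,-9,-1,0,0,0,0,0,-10,-1,0,0,0,0,5,-10,-1,0,0,0,0,10,-10,-1,0,0,0,0,14,-10,-1]'

```text
time: 7.0
tool_pos: [0.4719, 0.0243, 0.2484]
ee_rot: [3.141, 0.001, -0.041]
wrist_force: [0.6, -0.5, -1.0]
width: 0.0938
finger_force: 0.0
```

```bash
cat > cov.py <<'E'
from h import *
s=robot.snapshot('scene')
m=mask(s,(23,150,120),(33,255,255));ys,xs=np.nonzero(m);P=pts(s,np.c_[xs,ys]);print(len(xs),xs.min(),xs.max(),ys.min(),ys.max(),P.mean(0),P[:,2].min(),P[:,2].max())
t=robot.snapshot('top')
m=mask(t,(20,100,90),(35,255,255));m[:,:225]=0;m[:,246:]=0;m[:155]=0;m[185:]=0
ys,xs=np.nonzero(m);print('top',len(xs),xs.mean(),ys.mean(),onz(t,[(xs.mean(),ys.mean())],.174))
E
python3 cov.py; python3 go.py .432 -.218 .15 1.38
```

```text
171 247 257 169 185 [0.47911979 0.17583302 0.16056175] 0.14011592325481304 0.5011914105358075
top 25 233.0 171.0 [[0.47543628 0.16596525 0.174     ]]
rv [ 0.     0.003 -1.428] cm [-2.83 24.14  9.88]
pos [0.472  0.022  0.2483] rpy [ 3.14e+00  2.00e-03 -4.80e-02] w 0.09399737173438588 0.0 F [-0.3 -0.5 -0.3] t 7.1 [-0.07 -0.09  1.46 -0.    1.77  1.55]
```

Request:
move_arm --deltas '[0,0,-0.14,-0.3,2.4,0.5,-1,0,0,-0.28,-0.6,4.8,1,-1,0,0,-0.42,-0.9,7.2,1.5,-1,0,0,-0.56,-1.2,9.6,2,-1,0,0,-0.7,-1.5,12,3,-1,0,0,-0.84,-1.8,15,4,-1,0,0,-0.98,-2.1,18,5,-1,0,0,-1.12,-2.5,21,6,-1]'

```text
time: 7.9
tool_pos: [0.4387, -0.1829, 0.1881]
ee_rot: [-3.14, -0.001, 1.086]
wrist_force: [0.4, -0.3, -0.3]
width: 0.0939
finger_force: 0.0
```

```bash
python3 go.py .432 -.218 .12 1.38
```

```text
rv [-0.001 -0.001 -0.294] cm [-3.42  1.05  6.81]
pos [ 0.4387 -0.1829  0.1881] rpy [-3.140e+00 -1.000e-03  1.086e+00] w 0.09391205847322068 0.0 F [ 0.4 -0.3 -0.3] t 7.9 [-0.51 -0.08  1.57  0.    1.65 -0.03]
```

Request:
move_arm --deltas '[0,0,-0.14,-1.7,0.5,3,-1,0,0,-0.28,-3.4,1,6.8,-1,0,0,-0.294,-3.4,1.05,6.8,-1,0,0,-0.294,-3.4,1.05,6.8,-1]'

```text
time: 8.3
tool_pos: [0.4318, -0.2167, 0.1206]
ee_rot: [-3.139, -0.002, 1.37]
wrist_force: [0.5, -0.1, 1.1]
width: 0.0941
finger_force: 0.0
```

```bash
python3 go.py .432 -.218 .005 1.38
python3 - <<'E'
from h import *
s=robot.snapshot('scene');x=s['image'][125:215,215:295,::-1];cv2.imwrite('pics/c3.png',cv2.resize(x,None,fx=6,fy=6,interpolation=cv2.INTER_CUBIC))
E
```

```text
rv [-0.002 -0.002 -0.01 ] cm [-0.15  0.07 11.56]
pos [ 0.4318 -0.2167  0.1206] rpy [-3.139e+00 -2.000e-03  1.370e+00] w 0.09407245670053242 0.0 F [ 0.5 -0.1  1.1] t 8.3 [-0.58 -0.03  1.66  0.    1.51 -0.38]
```

View pics/c3.png

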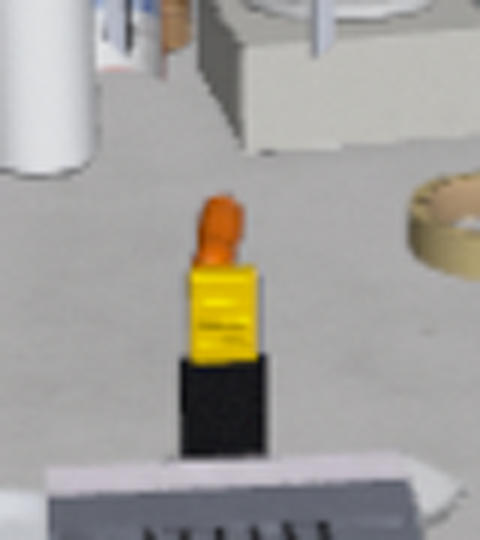

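The cover now stands high above the box (black slide at (224,405) in the crop). The orange handle is still lying at (220,230), and the fingertips are straddling it from above at (118,25) and (320,30).

Request:
move_arm --deltas '[0,0,0,-0.15,0.05,4,-1,0,0,0,-0.15,0.05,8,-1,0,0,0,-0.15,0.05,10.5,-1,0,0,0,-0.15,0.05,11.4,-1,0,0,0,-0.15,0.05,11.5,0.2,0,0,0,-0.15,0.05,11.5,1,0,0,0,-0.15,0.05,11.5,1,0,0,0,-0.15,0.05,11.5,1]'

```text
time: 9.15
tool_pos: [0.4335, -0.2201, 0.0083]
ee_rot: [3.138, 0.001, 1.373]
wrist_force: [-0.1, -0.3, -0.3]
width: 0.0657
finger_force: 0.0
```

Request:
move_arm --deltas '[0,0,0,0,0,0,1,0,0,0,0,0,0,1,0,0,0,0,0,0,1,0,0,0,0,0,0,1,0,0,0,0,0,0,1,0,0,0,0,0,0,1,0,0,0,0,0,0,1,0,0,0,0,0,0,1]'

```text
time: 9.95
tool_pos: [0.4323, -0.2193, 0.0064]
ee_rot: [-3.142, 0.0, 1.373]
wrist_force: [0.1, 0.4, -0.3]
width: 0.0234
finger_force: 30.0
```

Request:
move_arm --deltas '[0,0,0,0,0,-2,1,0,0,0,0,0,-5,1,0,0,0,0,0,-8,1,0,0,0,0,0,-8,1]'

```text
time: 10.35
tool_pos: [0.435, -0.2211, 0.0912]
ee_rot: [3.133, 0.004, 1.373]
wrist_force: [0.1, 0.6, 0.1]
width: 0.0233
finger_force: 30.0
```

```bash
python3 go.py .470 -.01 .085 1.528
```

```text
rv [ 0.008  0.004 -0.155] cm [21.39 -0.73  0.53]
pos [ 0.435  -0.2211  0.0912] rpy [3.133 0.004 1.373] w 0.023250569996006477 29.999853372573853 F [0.1 0.6 0.1] t 10.35 [-0.59 -0.01  1.7  -0.    1.44 -0.39]
```

Request:
move_arm --deltas '[0,0,-0.03,3.5,-0.1,0,1,0,0,-0.06,7,-0.2,0,1,0,0,-0.09,10.5,-0.3,0,1,0,0,-0.12,14,-0.5,0,1,0,0,-0.155,18,-0.6,0,1,0,0,-0.155,21.2,-0.7,0,1,0,0,-0.155,21.2,-0.7,0,1,0,0,-0.155,21.2,-0.7,0,1]'

```text
time: 11.15
tool_pos: [0.4664, -0.0097, 0.0852]
ee_rot: [-3.139, 0.001, 1.53]
wrist_force: [-0.1, -0.4, -1.2]
width: 0.0231
finger_force: 30.0
```

```bash
python3 go.py .470 -.01 .055 1.528
python3 - <<'E'
from h import *
t=robot.snapshot('top');s=robot.snapshot('scene')
a=cv2.resize(t['image'][150:215,215:315,::-1],None,fx=5,fy=5,interpolation=cv2.INTER_CUBIC)
b=cv2.resize(s['image'][145:225,205:305,::-1],None,fx=5,fy=5,interpolation=cv2.INTER_CUBIC)[:270]
cv2.imwrite('pics/c4.png',np.vstack([a,b]))
E
```

```text
rv [-0.002  0.001  0.002] cm [-0.01  0.37  3.02]
pos [ 0.4664 -0.0097  0.0852] rpy [-3.139e+00  1.000e-03  1.530e+00] w 0.023132337441879716 29.999843537807465 F [-0.1 -0.4 -1.2] t 11.15 [-0.14 -0.04  1.74 -0.    1.44 -0.1 ]
```

View pics/c4.png

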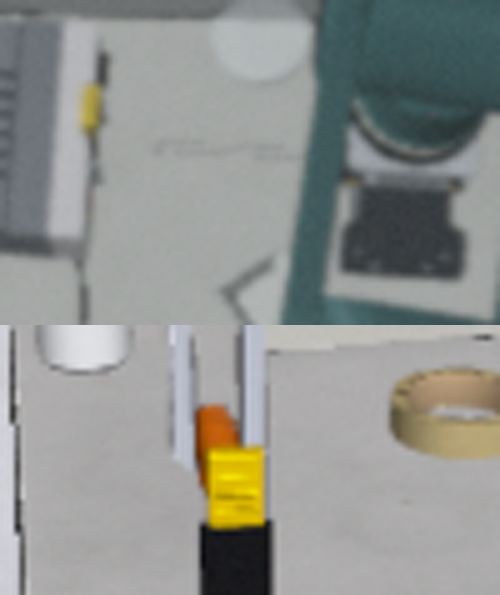

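The top half of the crop shows the shaft from (152,150) to (300,157), with its tip about 60 px (12 raw px) to the right of the raised tab at (91,108). The bottom half shows the handle held between the fingers, behind the tab and slightly to the +x side.

Run:
```python
from h import *
t=robot.snapshot('top');o=robot.get_obs()
raw=lambda c:[(c[0]+.5)/5-.5+215,(c[1]+.5)/5-.5+150]
P=onz(t,[raw((154,149)),raw((295,157))],.09);print('tip,sh',P,(P[1]-P[0])/np.linalg.norm(P[1]-P[0]))
print('tab',onz(t,[raw((91,108))],.174))
Rc=rot(o['ee_rot']);pred=o['tool_pos']+Rc@[.1505,0,-.005];print('pred tip',pred,o['tool_pos'])
# shaft pixels: darkest/most-different per column vs local background
g=cv2.cvtColor(t['image'],cv2.COLOR_RGB2GRAY).astype(float)
for c in range(243,277,2):
    col=g[174:188,c];b=np.median(col);w=np.clip(b-3-col,0,None);print(c,(w@np.arange(174,188)/w.sum()).round(2) if w.sum()>0 else None,w.max().round(0),end=' | ')
```

```text
tip,sh [[0.46803805 0.13172447 0.09      ]
 [0.46521489 0.04747693 0.09      ]] [-0.03349153 -0.999439    0.        ]
tab [[0.47484752 0.1665117  0.174     ]]
pred tip [0.47341447 0.13931087 0.09081418] [ 0.46672674 -0.01104265  0.0858801 ]
243 176.93 6.0 | 245 177.0 2.0 | 247 177.6 7.0 | 249 178.33 6.0 | 251 178.25 8.0 | 253 178.95 8.0 | 255 179.09 4.0 | 257 179.33 9.0 | 259 179.6 7.0 | 261 179.67 6.0 | 263 179.2 4.0 | 265 179.0 6.0 | 267 179.43 5.0 | 269 180.25 10.0 | 271 179.9 5.0 | 273 179.65 8.0 | 275 186.04 18.0 |
```

Request:
move_arm --deltas '[0,0,0,0,0.2,1,1,0,0,0,0,0.4,2,1,0,0,0,0,0.4,3,1,0,0,0,0,0.4,3,1,0,0,0,0,0.4,3,1,0,0,0,0,0.4,3,1]'

```text
time: 11.9
tool_pos: [0.4714, -0.0103, 0.0567]
ee_rot: [3.141, 0.0, 1.528]
wrist_force: [0.1, 0.1, -0.5]
width: 0.0233
finger_force: 30.0
```

```bash
python3 go.py .4708 -.01 .055 1.528
python3 - <<'E'
from h import *
t=robot.snapshot('top');o=robot.get_obs()
g=cv2.cvtColor(t['image'],cv2.COLOR_RGB2GRAY).astype(float);L=[]
for c in range(247,274):
    col=g[172:186,c];b=np.median(col);w=np.clip(b-3-col,0,None)
    if w.max()>3:L.append((c,w@np.arange(172,186)/w.sum()))
P=onz(t,L,.06);p=np.polyfit(P[:,1],P[:,0],1);print(p,'x at port',np.polyval(p,.17),'x at tip',np.polyval(p,.139),np.std(P[:,0]-np.polyval(p,P[:,1])))
a=cv2.resize(t['image'][150:215,215:315,::-1],None,fx=5,fy=5,interpolation=cv2.INTER_CUBIC)
Rc=rot(o['ee_rot']);print('kin x at tip',(o['tool_pos']+Rc@[.1505,0,-.005]), 'at port',(o['tool_pos']+Rc@[.18,0,-.005]))
E
```

```text
rv [ 0.001  0.    -0.   ] cm [ 0.03 -0.06  0.17]
pos [ 0.4714 -0.0103  0.0567] rpy [3.141 0.    1.528] w 0.023284259752994023 29.999914169311523 F [ 0.1  0.1 -0.5] t 11.9 [-0.14 -0.01  1.77 -0.    1.38 -0.1 ]
[0.04482883 0.47014184] x at port 0.47776274216033376 x at tip 0.4763730484463375 0.0012486297741980774
kin x at tip [0.47794804 0.14005999 0.06189406] at port [0.47921453 0.16953279 0.0618893 ]
```

Request:
move_arm --deltas '[0,0,0,0,-0.1,0.15,1,0,0,0,0.8,-0.1,0.15,1,0,0,0,1.6,-0.1,0.15,1,0,0,0,2.2,-0.1,0.15,1,0,0,0,2.8,-0.1,0.15,1,0,0,0,3.4,-0.1,0.15,1,0,0,0,4,-0.1,0.15,1,0,0,0,4,-0.1,0.15,1]'

```text
time: 12.75
tool_pos: [0.4718, 0.0305, 0.0549]
ee_rot: [-3.142, -0.0, 1.529]
wrist_force: [-0.2, -0.2, -0.1]
width: 0.0231
finger_force: 30.0
```

Request:
move_arm --deltas '[0,0,0,0.4,0,0,1,0,0,0,0.8,0,0,1,0,0,0,1.2,0,0,1,0,0,0,1.4,0,0,1,0,0,0,1.4,0,0,1,0,0,0,1.4,0,0,1]'

```text
time: 13.35
tool_pos: [0.4724, 0.0438, 0.0549]
ee_rot: [-3.142, 0.0, 1.528]
wrist_force: [0.0, 0.4, -0.6]
width: 0.0235
finger_force: 30.0
```

Request:
move_arm --deltas '[0,0,0,0.2,0,0,1,0,0,0,0.4,0,0,1,0,0,0,0.4,0,0,1,0,0,0,0.4,0,0,1]'

```text
time: 13.75
tool_pos: [0.4727, 0.0471, 0.055]
ee_rot: [3.141, 0.001, 1.528]
wrist_force: [-1.5, -3.1, 0.1]
width: 0.0234
finger_force: 30.0
```

Request:
move_arm --deltas '[0,0,0,0.2,0,0,1,0,0,0,0.4,0,0,1,0,0,0,0.5,0,0,1,0,0,0,0.5,0,0,1,0,0,0,0.5,0,0,1]'

```text
time: 14.25
tool_pos: [0.4729, 0.0504, 0.0551]
ee_rot: [3.141, 0.005, 1.528]
wrist_force: [0.3, -9.0, 0.2]
width: 0.0231
finger_force: 30.0
```

Request:
move_arm --deltas '[0,0,0,0.2,0,0,1,0,0,0,0.2,0,0,1,0,0,0,0.2,0,0,1,0,0,0,0.2,0,0,1,0,0,0,0.2,0,0,1,0,0,0,0.2,0,0,1,0,0,0,0.2,0,0,1,0,0,0,0.2,0,0,1]'

```text
time: 15.05
tool_pos: [0.473, 0.0505, 0.0553]
ee_rot: [3.141, 0.009, 1.527]
wrist_force: [-0.9, -14.2, 0.8]
width: 0.0232
finger_force: 30.0
```

```bash
python3 cov.py; python3 go.py .4725 .05 .055 1.528;python3 - <<'E'
from h import *
s=robot.snapshot('scene');t=robot.snapshot('top')
a=cv2.resize(t['image'][150:215,215:315,::-1],None,fx=5,fy=5,interpolation=cv2.INTER_CUBIC)
b=cv2.resize(s['image'][145:225,205:305,::-1],None,fx=5,fy=5,interpolation=cv2.INTER_CUBIC)[:270]
cv2.imwrite('pics/c5.png',np.vstack([a,b]))
E
```

```text
166 247 257 169 185 [0.47934508 0.175757   0.16081176] 0.13937516478526235 0.5011914105358075
top 26 232.92307692307693 171.07692307692307 [[0.47520982 0.16617543 0.174     ]]
rv [ 0.     0.009 -0.001] cm [-0.05 -0.05  0.03]
pos [0.473  0.0505 0.0553] rpy [3.141 0.009 1.527] w 0.023471237876893394 30.003199875354767 F [ -0.7 -14.2   1.1] t 15.15 [-0.01  0.    1.76 -0.01  1.38  0.04]
```

View pics/c5.png

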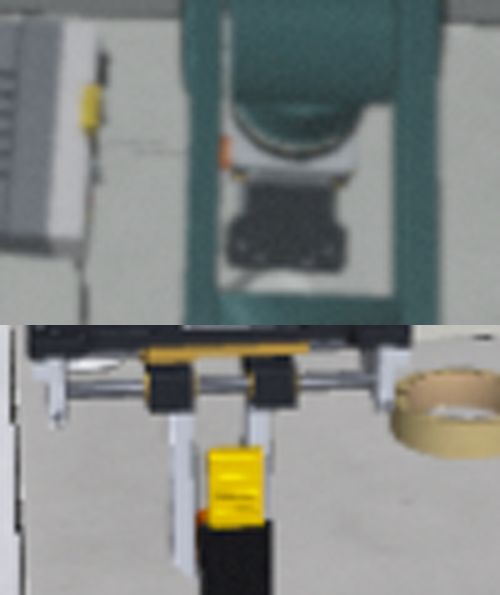

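The top half of the crop shows the shaft running into the unit's front at about (105,145), under the tab. The bottom half shows the cover still up and the handle gripped behind it. The arm is against a hard stop at 14 N, and the tip works out to be about 30 mm inside the port.

```bash
python3 -c "
from bench import robot
print(robot.close_job())"
```

```text
the job is handed in; nothing more can be done
None
```

I handed the job in with the cover up about 34 mm and the gripped screwdriver pushing the red button against its stop at about 14 N, its tip about 30 mm inside the port; no result came back from the judging.

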